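Load two growing tablets into the spring magazine of a tablet feeder

ROBOT

A 6-joint arm with a two-finger parallel gripper is mounted at the origin on the work surface. World frame = base frame: x ahead of the robot, y to its left, z up, the work surface at z = 0. Lengths are in m, angles in rad, forces in N, time in s.
With the tool pointing down it reaches from about 0.35 to 0.875 m from the base axis. Payload 4.2 kg.
Tool frame: the origin (TCP) lies midway between the tips of the shut fingers; the grasp point (between the pads) lies 19 mm behind it; z points along the fingers, y is the line along which they close (so a half turn about z gives the same grasp; the last joint's range is limited). The gripper opens to 85 mm and grips with 20 to 120 N. Pads are 22 mm wide; open, the fingers measure 114 mm over their backs; the gripper's body (76 mm by 85 mm) begins 54 mm behind the grasp point. The pads swing forward as they close: fully open they stand 13 mm farther back than shut.
Start: joints at [-0.983, 0.385, 0.008, 0, -1.194, -0.259], TCP at [0.202, -0.591, 0.231] pointing down, gripper open.
Joint ranges: [-3.14, 3.14], [-1.21, 2.06], [-1.07, 1.41], [-3.16, 2.05], [-2.99, -0.16], [-3.1, 3.1]. Speed limits (rad/s): [2.79, 2.79, 3.14, 3.14, 3.14, 3.14].

INTERFACE

Orientations are given as a unit quaternion [x, y, z, w].
In Python, from workcell import robot gives the robot as it stands.
- The arm moves only by the shell command python3 -m creep 'ROWS' [FORCE]. ROWS is JSON, a list of rows, each a list of 3 entries, a list of its own where there are three numbers: the shift along the tool's x, y, z in m, then the turn about the tool's z in rad, then the closure, from -1 (fully open) to 1 (shut). A call has 1 to 20 rows; each row is the pose to reach, as a shift and turn from the pose commanded when the call began, along the tool's axes at that moment; what a row does not reach only later rows make up. A row lasts 1/12 s, in which the tool goes at most 41.7 mm and 7.16 degrees, less where a joint would pass 70% of its speed; a pose out of reach is approached as far as the arm can. A call with a gripper value outside its range is refused whole. The fingers move at their own pace and stop on an object; FORCE is the grip in N (left out, the last holds). Time passes only in rows, so rows that repeat a pose let the fingers close. It gives the time, the measured TCP pose, the force, the opening and the grip force at its end, in the units of the state.
- robot.read_state(): the state, without advancing time (a new reading comes with each control period).
- robot.capture(name): name is "scene" or "top" or "wrist"; returns a dict with "pixels" (400x640x3 uint8, red, green, blue), "K" (3x3 intrinsics, pixels), "rvec" (rotation vector, rad) and "tvec" (3), from world to camera coordinates, as OpenCV has them. Camera axes: x right, y down, z forward; pixel columns grow to the right and rows downward; lengths in m; the calibration is good to about 2 mm. A picture is of the moment at which its call begins. There is no depth.
- robot.finish_job(): hands the job in; it is judged then, once.
Trained networks look in a picture, given as the dict that the camera call returned (one of the last four; its "shot" number tells which), for a name from the list of things; names that differ only in an ending like _2 or _b are one class to them, and where a whole thing is asked for, a point or a joint stands for the part that bears it (a point fixed in the world has none). Each returns a list of dicts, best first, with "p" (0 to 1); they miss things now and then, are a little off and sometimes report something else, mostly with a low value. They report only what shows in the picture. A call takes as long as a camera call. They do not tell look-alikes from the thing itself.
- robot.spot_in(picture, name): "position" ([x, y, z] in m, in world coordinates, good to about 4 mm: the middle of the surface that is visible of it).
- robot.landmark_of(picture, name): "position" ([x, y, z] in m, in world coordinates, good to about 4 mm: a listed point, or the origin of a listed thing).
The state is a dict: "time_s": time; "joint_positions": joint angles; "dq": joint speeds; "joint_efforts": joint torques, N m; "position": TCP position; "tcp_rot": TCP orientation; "ft_force": force on the tool from outside, world axes, zero at the start; "ft_torque": the same for the moment, N m; "gripper_width": opening from 0.0 (shut) to 1.0 (fully open); "grasp_force": force on a finger pad.
Only numpy, scipy, OpenCV 4.12 (cv2) and the standard library are available. Lean on these libraries where they do the work, as an engineer would, in place of code of your own. Each camera call takes 0.05 s, during which the arm holds its last target. There are 200 camera calls.

TASK

Load both brown growing tablets from the pale green mat into the feeder, one after the other: push each flat down through the opening until the two yellow lips have snapped shut above it, the second one on top of the first. The tablets crumble if they are squeezed against each other at the hard bottom of the magazine with more than 20 N, so press gently and go by feel. Leave the watering can, the sprayer and the clear punnet standing where they are.

Things in the scene. Friction and masses are not known exactly. Their poses are not given: they have to be found in the camera images.
- feeder: White square feeder base, 100 x 100 x 36 mm, screwed down; origin at the centre of its underside on the table, z up. On its axis stands the magazine head: two clear curved walls on its +x and -x sides, open slots 26 mm wide on its +y and -y sides for fingers. Top to bottom: two yellow sloping lips, a shaft of 42.6 mm diameter, and a hard seat ledge 46 mm below the lips' underside.
- lowest_lip (a point): Point on the magazine axis, fixed to the base, 86 mm above the table. The head is clamped by hand at a height that is NOT measured: the true underside of the lips lies 0 to 28 mm above this point. Feel for it. Two stacked tablets meet the hard seat 2 mm below where the lips snap shut over the second: go slowly there (about 4 mm/s).
- mouth (a point): Point on the magazine axis, fixed to the base, 114 mm above the table, near the mouth (true height of the lips' top edge: 100 to 128 mm). A tablet laid centred on the shut lips lies flat, its top about 17 mm above their top edge; it must go down about 31 mm from there to snap in. Pushing it through takes about 4 to 10 N in all.
- slot (a point): Point in the open slot on the feeder's +y side, 25 mm from the axis, 114 mm above the table. Fingers that close along the feeder's y fit in the slots while holding a tablet; shut, they fit between the lips (27 mm free along the feeder's x) and can follow the tablet down. An orange plunger in the shaft pushes up with 1.5 N (empty) to 4 N (full): a tablet not yet under the lips comes back up.
- lip_a (a joint): Yellow spring lip on the feeder's +x side, m: 0 = shut, about 0.0035 while a tablet passes. The lips are 14 mm high and slope at 62 degrees, a funnel from a 45 mm wide mouth to a 33.6 mm wide throat, with a flat underside that keeps the tablet in.
- lip_b (a joint): Yellow spring lip on the feeder's -x side, m: 0 = shut, about 0.0035 while a tablet passes.
- tablet_a: Dark brown hard growing tablet, a disc of 40 mm diameter, 22 mm thick, about 30 g, lying flat on the mat; origin at the centre of its underside, z up. Either tablet may go first.
- tablet_b: The other tablet, the same as the first.
- mat: Flat pale green fixed mat, 140 (x) x 240 (y) x 6 mm, on the table; origin at the centre of its underside. The tablets lie on it side by side along its y, 85 to 125 mm apart.
- can: Green watering can, bystander, 125 mm wide with spout and handle, 160 mm high; origin at the centre of its underside.
- sprayer: Yellow pressure sprayer with black head, bystander, 110 mm wide, 185 mm high; origin at the centre of its underside.
- punnet: Clear open plastic punnet, bystander, 120 x 180 x 45 mm; origin at the centre of its underside.
Things that resemble listed ones, but are neither listed nor needed, are in the scene too. What is shaped like the tablet_a but orange is not meant. Leave any purple look-alike of the feeder alone.

How it is judged:
On the way:
1. the first tablet alone is held in the magazine under the shut lips, the other still at least 30 mm aside (((horizontal distance between tablet_a and feeder below 0.004 m and angle between the z axis of tablet_a and the z axis of feeder, either way round below 0.12 rad and height (world z) of tablet_a below 0.0936 m and horizontal distance between tablet_b and feeder above 0.03 m) or (horizontal distance between tablet_b and feeder below 0.004 m and angle between the z axis of tablet_b and the z axis of feeder, either way round below 0.12 rad and height (world z) of tablet_b below 0.0936 m and horizontal distance between tablet_a and feeder above 0.03 m)) and value of joint each of lip_a, lip_b below 0.0012 m), for 0.2 s.
At the end, for the whole second after the job is handed in: Both tablets lie flat (within 0.12 rad) one on the other in the magazine, within 4 mm of its axis, at rest and with their undersides below 93.6 mm (a tablet lying on the lips is higher), and both lips are shut (within 1.2 mm) above them (horizontal distance between each of tablet_a, tablet_b and feeder below 0.004 m and angle between the z axis of each of tablet_a, tablet_b and the z axis of feeder, either way round below 0.12 rad and height (world z) of each of tablet_a, tablet_b below 0.0936 m and distance between tablet_a and tablet_b below 0.0245 m and value of joint each of lip_a, lip_b below 0.0012 m and linear speed of each of tablet_a, tablet_b below 0.01 m/s); the robot touches nothing.
It fails at once if the two tablets are pressed against each other with more than 20 N (contact force between tablet_a and tablet_b above 20 N).
It fails at once if the watering can is shifted by more than 30 mm or tipped (distance of can from where it was at the start of the episode above 0.03 m or angle between can's own z axis and vertical above 0.3 rad).
It fails at once if the sprayer is shifted by more than 30 mm or tipped (distance of sprayer from where it was at the start of the episode above 0.03 m or angle between sprayer's own z axis and vertical above 0.3 rad).
It fails at once if the punnet is shifted by more than 30 mm or tipped (distance of punnet from where it was at the start of the episode above 0.03 m or angle between punnet's own z axis and vertical above 0.3 rad).
It also fails if it takes over 72 s, if anything falls off the work surface, if the arm or the gripper's body presses on something with over 40 N, if the wrist force passes 120 N, or if a joint passes its speed limit or range.

## Working session

There is one attempt and no reset: what is moved stays moved. The work goes in short steps, Python scripts to look and compute and a shell command to move; the robot and the scene stay as the last step left them, time stands still between calls to the robot, and variables do not carry over. Pictures are saved under pics/ and viewed, at most 10 in all, crops included, and the job is handed in when it is done.

```bash
mkdir -p pics; ls; cat > h.py <<'E'
from workcell import robot
import numpy as np, cv2
from scipy.spatial.transform import Rotation as R
def snap(cam,fn=None):
    p=robot.capture(cam)
    if fn: cv2.imwrite('pics/'+fn,cv2.cvtColor(p['pixels'],cv2.COLOR_RGB2BGR))
    return p
def proj(p,X):
    return cv2.projectPoints(np.array(X,float).reshape(-1,3),p['rvec'],p['tvec'],p['K'],None)[0].reshape(-1,2)
def ray(p,uv,z):
    Rm=cv2.Rodrigues(np.array(p['rvec'],float))[0]; t=np.array(p['tvec'],float).reshape(3)
    c=-Rm.T@t; d=Rm.T@np.linalg.inv(p['K'])@np.array([uv[0],uv[1],1.])
    return c+d*(z-c[2])/d[2]
def st(): 
    s=robot.read_state(); return s
E
python3 - <<'E'
from h import *
for cam in('scene','top'):
    p=snap(cam,cam+'1.png')
    for n in ('tablet_a','feeder','mouth','slot','mat','can','sprayer','punnet'):
        for d in robot.landmark_of(p,n)[:4]:
            x=np.array(d['position']); print(cam,n,round(d['p'],2),x.round(3),proj(p,x).round()[0])
s=st(); print(s['position'],s['tcp_rot'],s['ft_force'],s['time_s'])
E
```

```text
pics
scene tablet_a 0.71 [0.343 0.214 0.002] [383. 174.]
scene tablet_a 0.55 [0.641 0.131 0.003] [362. 248.]
scene tablet_a 0.54 [0.499 0.117 0.008] [355. 209.]
scene tablet_a 0.48 [0.499 0.229 0.006] [392. 209.]
scene feeder 0.96 [ 0.594 -0.377  0.002] [187. 233.]
scene feeder 0.79 [ 0.578 -0.174 -0.006] [258. 231.]
scene mouth 0.82 [ 0.592 -0.376  0.109] [178. 209.]
scene mouth 0.2 [ 0.489  0.18  -0.002] [375. 208.]
scene slot 0.62 [ 0.601 -0.354  0.117] [185. 209.]
scene mat 0.78 [ 0.488  0.179 -0.003] [375. 208.]
scene can 0.89 [0.402 0.498 0.   ] [472. 188.]
scene sprayer 0.64 [ 0.427 -0.485 -0.001] [165. 190.]
scene punnet 0.91 [ 0.754 -0.021 -0.002] [307. 283.]
top tablet_a 0.65 [0.494 0.118 0.006] [296. 222.]
top tablet_a 0.55 [0.499 0.227 0.01 ] [267. 221.]
top tablet_a 0.55 [ 0.348  0.217 -0.001] [271. 261.]
top tablet_a 0.44 [ 0.643  0.132 -0.002] [292. 183.]
top feeder 0.84 [ 0.574 -0.176  0.004] [373. 199.]
top feeder 0.66 [ 0.589 -0.375 -0.008] [425. 194.]
top mouth 0.97 [ 0.578 -0.175  0.112] [376. 196.]
top mouth 0.67 [ 0.592 -0.378  0.115] [434. 190.]
top mouth 0.28 [0.494 0.122 0.005] [295. 222.]
top slot 0.95 [ 0.589 -0.151  0.114] [370. 193.]
top slot 0.95 [ 0.605 -0.353  0.113] [427. 187.]
top slot 0.22 [0.403 0.492 0.002] [198. 249.]
top mat 0.78 [ 0.487  0.18  -0.001] [280. 224.]
top can 0.84 [ 0.401  0.495 -0.   ] [198. 249.]
top sprayer 0.82 [ 0.426 -0.482 -0.   ] [455. 236.]
top punnet 0.98 [ 0.754 -0.02  -0.002] [331. 153.]
[ 0.20184146 -0.59150039  0.23132637] [-1.63657006e-01  9.86517300e-01 -2.40770295e-05  1.46882939e-05] [0.63619478 1.15470015 1.11902054] 0.9
```

```bash
python3 - <<'E'
import cv2,numpy as np
a=cv2.imread('pics/scene1.png')[140:320,120:520]
b=cv2.imread('pics/top1.png')[130:290,170:490]
a=cv2.resize(a,(800,360)); b=cv2.resize(b,(480,240))
o=np.zeros((600,800,3),np.uint8); o[:360]=a; o[360:,:480]=b
cv2.imwrite('pics/c1.png',o)
E
```

```text
(no output)
```

View pics/c1.png

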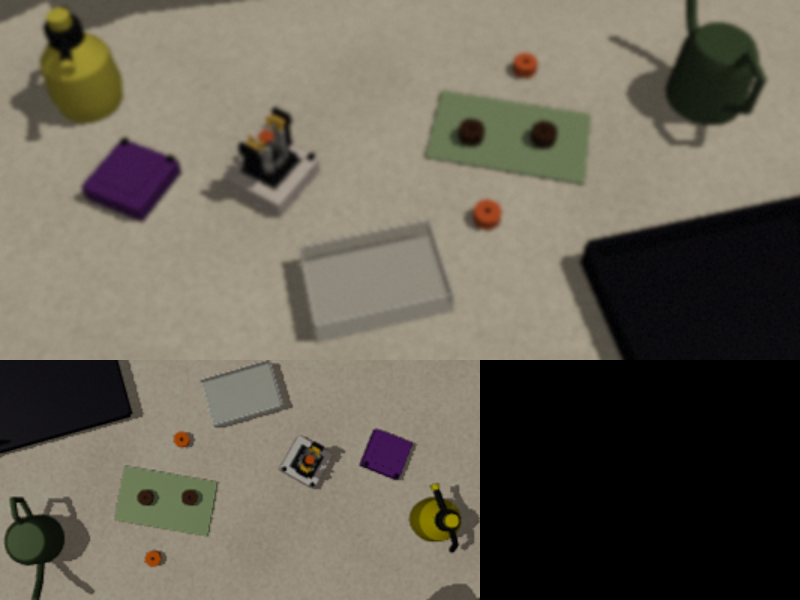

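Tablet candidates in the scene image are brown (355,207) and (392,207) on the mat, and orange (382,172) and (363,247). I choose the two brown ones. Feeder candidates are white (258,228) and purple (187,230), and I choose the white one. I'll move over the feeder and check it with the wrist camera.

```bash
python3 -m creep '[[[0,0,-0.04],0,-1],[[0,0,-0.08],0,-1],[[-0.45,0.25,-0.1],0.83,-1],[[-0.45,0.25,-0.1],0.83,-1],[[-0.45,0.25,-0.1],0.83,-1],[[-0.45,0.25,-0.1],0.83,-1],[[-0.45,0.25,-0.1],0.83,-1],[[-0.45,0.25,-0.1],0.83,-1],[[-0.45,0.25,-0.1],0.83,-1],[[-0.45,0.25,-0.1],0.83,-1],[[-0.45,0.25,-0.1],0.83,-1],[[-0.45,0.25,-0.1],0.83,-1],[[-0.45,0.25,-0.1],0.83,-1],[[-0.45,0.25,-0.1],0.83,-1],[[-0.45,0.25,-0.1],0.83,-1],[[-0.45,0.25,-0.1],0.83,-1],[[-0.45,0.25,-0.1],0.83,-1],[[-0.45,0.25,-0.1],0.83,-1]]' 40
cat >> h.py <<'E'
def look(cam,names,fn=None):
    p=snap(cam,fn)
    for n in names:
        for d in robot.landmark_of(p,n)[:4]:
            x=np.array(d['position']); print(cam,n,round(d['p'],2),x.round(4),proj(p,x).round()[0])
    return p
E
python3 - <<'E'
from h import *
p=look('wrist',('feeder','mouth','slot','lowest_lip'),'w1.png')
s=st(); print(s['joint_positions'],s['tcp_rot'])
Rm=cv2.Rodrigues(np.array(p['rvec']))[0]; print('cam',-Rm.T@np.array(p['tvec']).reshape(3))
E
```

```text
time_s: 2.4
position: [0.5468, -0.2095, 0.3312]
tcp_rot: [0.248, 0.969, -0.0, -0.0]
ft_force: [-0.7, -0.7, -0.1]
gripper_width: 1.001
grasp_force: 0.0
wrist feeder 0.73 [ 0.5918 -0.3812  0.0037] [252. 231.]
wrist mouth 0.96 [ 0.5956 -0.3774  0.1163] [236. 263.]
wrist slot 0.98 [ 0.6035 -0.3498  0.1146] [256. 258.]
wrist slot 0.78 [ 0.5954 -0.1504  0.1179] [381. 188.]
wrist lowest_lip 0.79 [ 0.5892 -0.3753  0.0861] [241. 249.]
[-9.15112923e-02  2.65599845e-01  8.34904805e-02  4.01760466e-05
 -1.38832015e+00 -1.98235288e+00] [2.48886371e-01 9.68532674e-01 9.72122332e-06 1.84210485e-04]
cam [ 0.48469137 -0.17577572  0.47392557]
```

View pics/w1.png

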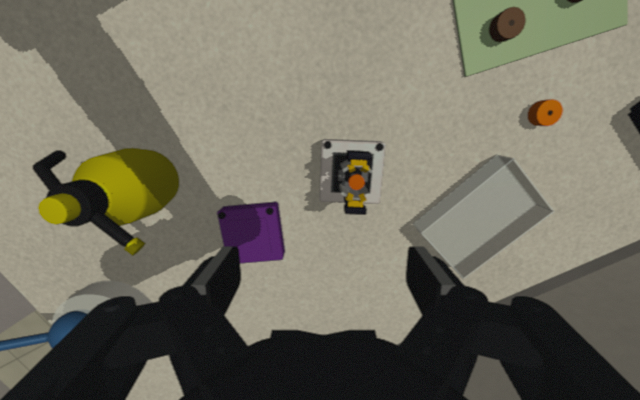

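White feeder at (350,172): yellow lips top and bottom in the picture, with the slots left and right along the finger closing line. Purple look-alike at (252,232), brown tablet at (508,23). Next I'll measure the feeder's yaw and axis from a close crop.

```bash
python3 - <<'E'
import cv2
a=cv2.imread('pics/w1.png')[120:230,290:430]
cv2.imwrite('pics/c2.png',cv2.resize(a,None,fx=5,fy=5,interpolation=cv2.INTER_CUBIC))
E
```

```text
(no output)
```

View pics/c2.png

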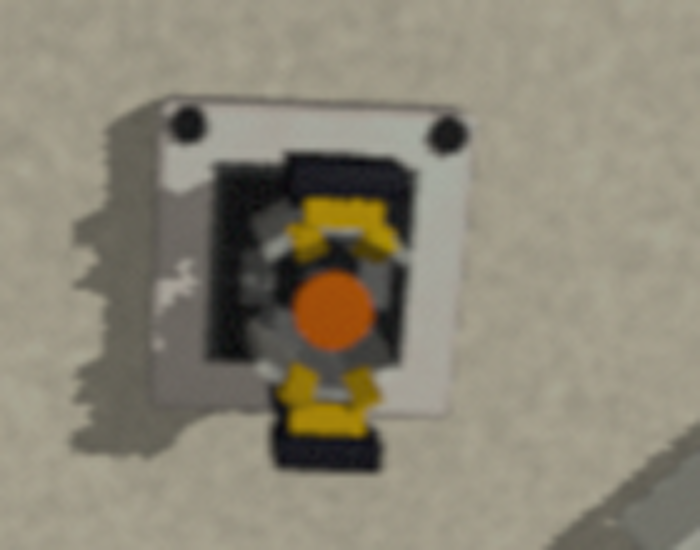

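```bash
python3 - <<'E'
from h import *
p=snap('wrist')
c=[(165,98),(470,108),(448,413),(155,405)]
P=np.array([ray(p,(290+u/5,120+v/5),.036) for u,v in c])
print(P.round(4),P.mean(0))
for i in range(4):
    d=P[(i+1)%4]-P[i]; print(np.linalg.norm(d),np.degrees(np.arctan2(d[1],d[0])))
for z in (.114,.128):
    A=ray(p,(290+345/5,120+213/5),z);B=ray(p,(290+328/5,120+422/5),z); d=B-A; print(z,(A+B)/2,np.linalg.norm(d),np.degrees(np.arctan2(d[1],d[0])))
s=st(); Q=R.from_quat(s['tcp_rot']).as_matrix(); print(np.degrees(np.arctan2(Q[1,:2],Q[0,:2])))
print(s['position'])
look('top',('mouth','slot','feeder','tablet_a'))
E
```

```text
[[ 0.5094 -0.1906  0.036 ]
 [ 0.5572 -0.1101  0.036 ]
 [ 0.642  -0.1583  0.036 ]
 [ 0.5936 -0.2407  0.036 ]] [ 0.57554438 -0.17492656  0.036     ]
0.09364366907990256 59.31078502097936
0.09759997483336279 -29.616460864326758
0.09557862149424842 -120.47754105960864
0.09793603229243966 149.24816681158984
0.114 [ 0.57664922 -0.1762272   0.114     ] 0.056275484513676234 -31.46673013243595
0.128 [ 0.57305154 -0.17624685  0.128     ] 0.054088983639164645 -31.466730132435934
[151.1895915   61.18959426]
[ 0.54635932 -0.21048744  0.33159502]
top mouth 0.5 [ 0.5804 -0.1741  0.1151] [376. 195.]
top mouth 0.43 [ 0.5916 -0.378   0.1154] [434. 190.]
top slot 0.61 [ 0.5986 -0.353   0.1129] [427. 188.]
top feeder 0.59 [ 0.5877 -0.3762 -0.0048] [426. 194.]
top feeder 0.45 [ 0.5764 -0.1754  0.0026] [373. 198.]
top tablet_a 0.66 [ 0.6454  0.1329 -0.0026] [292. 182.]
top tablet_a 0.64 [0.4958 0.1203 0.0096] [296. 221.]
top tablet_a 0.64 [ 0.3474  0.2159 -0.001 ] [271. 261.]
top tablet_a 0.48 [0.4943 0.2265 0.0048] [268. 222.]
```

```bash
python3 -m creep '[[[0.203,0.264,0.15],0.025,-1],[[0.203,0.264,0.15],0.025,-1],[[0.203,0.264,0.15],0.025,-1],[[0.203,0.264,0.15],0.025,-1],[[0.203,0.264,0.15],0.025,-1],[[0.203,0.264,0.15],0.025,-1],[[0.203,0.264,0.15],0.025,-1],[[0.203,0.264,0.15],0.025,-1],[[0.203,0.264,0.15],0.025,-1],[[0.203,0.264,0.15],0.025,-1],[[0.203,0.264,0.15],0.025,-1]]'
cat > tab.py <<'E'
from h import *
import sys
def tabs(fn,zt=.028):
    p=snap('wrist',fn); s=st(); Q=R.from_quat(s['tcp_rot']).as_matrix()
    im=p['pixels'].astype(int); r,g,b=im[...,0],im[...,1],im[...,2]
    for d in robot.landmark_of(p,'tablet_a')[:3]:
        x=np.array(d['position']); print('net',round(d['p'],2),x.round(4),proj(p,x).round()[0])
    m=((r>g*1.2)&(r>40)&(r<150)&(g>b)&(g<0.85*r)&(g>.45*r)).astype(np.uint8)
    n,l,stt,c=cv2.connectedComponentsWithStats(m)
    for i in range(1,n):
        if stt[i,4]<400: continue
        # fit tablet: render silhouette for candidate centre
        c0=ray(p,c[i],.017)[:2]; cn,_=cv2.findContours((l==i).astype(np.uint8),0,1); hull=np.zeros(m.shape,np.uint8); cv2.drawContours(hull,[cv2.convexHull(np.vstack(cn))],0,1,-1)
        th=np.linspace(0,2*np.pi,48,endpoint=False); ring=np.c_[.02*np.cos(th),.02*np.sin(th)]
        def cost(q):
            X=np.vstack([np.c_[ring+q,np.full(48,z)] for z in(zt-.022,zt)])
            k=np.zeros(m.shape,np.uint8); cv2.fillConvexPoly(k,cv2.convexHull((proj(p,X)*16).astype(np.int32)),1,shift=4)
            return (k^hull).sum()
        from scipy.optimize import minimize
        o=minimize(cost,c0,method='Nelder-Mead',options=dict(initial_simplex=[c0,c0+[.004,0],c0+[0,.004]]))
        d=np.r_[o.x,zt]-s['position']
        print('blob',c[i].round(),stt[i,4],'fit',o.x.round(4),'cost',o.fun,'tool shift',(Q.T@d).round(4))
    print(s['position'].round(4) if hasattr(s['position'],'round') else s['position'],np.degrees(np.arctan2(Q[1,1],Q[0,1])),s['ft_force'])
if __name__=='__main__': tabs(sys.argv[1])
E
python3 tab.py w2.png
```

```text
time_s: 3.87
position: [0.4953, 0.1207, 0.1806]
tcp_rot: [0.259, 0.966, -0.001, -0.001]
ft_force: [-0.6, 0.4, 0.7]
gripper_width: 0.998
grasp_force: 0.0
net 0.84 [ 0.3482  0.2123 -0.0055] [329.  17.]
net 0.68 [0.5006 0.1155 0.0061] [322. 190.]
net 0.65 [0.6423 0.1336 0.0031] [389. 275.]
blob [414. 139.] 1059 fit [0.4993 0.2275] cost 323.0 tool shift [0.051  0.0949 0.1533]
blob [322. 188.] 930 fit [0.4973 0.1166] cost 199.0 tool shift [-0.0029 -0.0021  0.1534]
[0.4959 0.1199 0.1813] 59.93952113867356 [-0.25597784  0.55703549 -0.01760171]
```

View pics/w2.png

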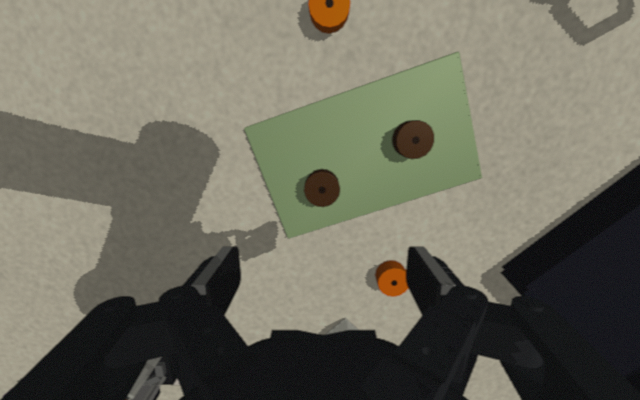

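```bash
python3 -m creep '[[[-0.002,-0.002,0.04],0,-1],[[-0.002,-0.002,0.08],0,-1],[[-0.002,-0.002,0.11],0,-1],[[-0.002,-0.002,0.11],0,-1]]' 
python3 tab.py w3.png
```

```text
time_s: 4.3
position: [0.4931, 0.1136, 0.0666]
tcp_rot: [0.262, 0.965, -0.004, -0.004]
ft_force: [-1.3, 0.4, -0.5]
gripper_width: 1.002
grasp_force: 0.0
net 0.86 [0.4951 0.2276 0.0098] [467. 143.]
blob [483. 147.] 2861 fit [0.4979 0.2273] cost 1025.0 tool shift [0.0545 0.0988 0.0412]
blob [332. 224.] 2277 fit [0.4961 0.1186] cost 468.0 tool shift [0.0013 0.004  0.0416]
[0.4954 0.1147 0.0696] 59.73073229394103 [1.00993843 0.51825426 0.2988042 ]
```

```bash
python3 -m creep '[[[0.001,0.004,0.03],0,-1],[[0.001,0.004,0.055],0,-1],[[0.001,0.004,0.064],0,-1],[[0.001,0.004,0.064],0,-0.3],[[0.001,0.004,0.064],0,0],[[0.001,0.004,0.064],0,0.3],[[0.001,0.004,0.064],0,0.5],[[0.001,0.004,0.064],0,0.5],[[0.001,0.004,0.064],0,0.5],[[0.001,0.004,0.064],0,0.5]]' 40
```

```text
time_s: 5.23
position: [0.4991, 0.1214, 0.0095]
tcp_rot: [0.26, 0.966, 0.001, 0.002]
ft_force: [-0.4, -0.5, 4.7]
gripper_width: 0.452
grasp_force: 39.7
```

```bash
python3 -m creep '[[[0,0,-0.03],0,0.5],[[0,0,-0.07],0,0.5],[[0,0,-0.11],0,0.5],[[0,0,-0.15],0,0.5],[[-0.03,-0.03,-0.17],0,0.5],[[-0.06,-0.06,-0.17],0,0.5],[[-0.09,-0.09,-0.17],0,0.5],[[-0.12,-0.12,-0.17],0,0.5],[[-0.15,-0.15,-0.17],0,0.5],[[-0.18,-0.18,-0.17],0,0.5],[[-0.2,-0.205,-0.17],0,0.5],[[-0.215,-0.218,-0.17],0,0.5],[[-0.215,-0.218,-0.17],0,0.5],[[-0.215,-0.218,-0.17],0,0.5]]'
python3 - <<'E'
from h import *
p=look('wrist',('mouth','slot','lowest_lip','feeder'),'w4.png')
s=st(); Q=R.from_quat(s['tcp_rot']).as_matrix(); print(s['position'],np.degrees(np.arctan2(Q[1,1],Q[0,1])),s['ft_force'],s['gripper_width'])
E
```

```text
time_s: 6.4
position: [0.574, -0.1769, 0.1779]
tcp_rot: [0.261, 0.965, 0.0, 0.0]
ft_force: [0.3, 0.6, -1.2]
gripper_width: 0.458
grasp_force: 40.4
wrist slot 0.69 [ 0.5924 -0.1517  0.1168] [364. 220.]
wrist lowest_lip 0.9 [ 0.5904 -0.3754  0.0845] [159. 314.]
wrist feeder 0.64 [ 0.5956 -0.3788 -0.0021] [197. 274.]
wrist feeder 0.33 [ 0.4229 -0.4799 -0.004 ] [ 43. 201.]
[ 0.57406091 -0.17455398  0.17789105] 59.955744089209674 [ 0.38522417 -0.14197454 -0.06337885] 0.449254449121639
```

View pics/w4.png

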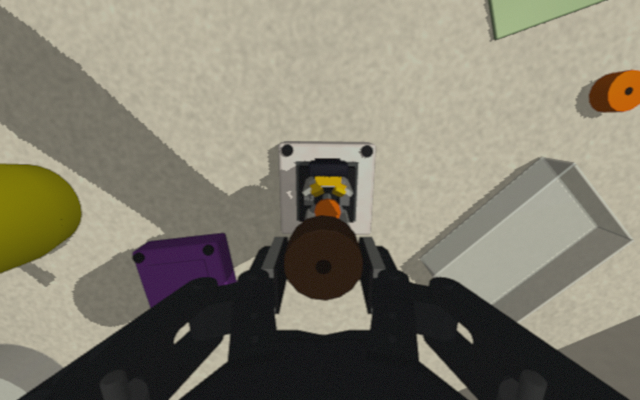

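Tablet held at (323,257), feeder base corners at (280,143) and (374,143), upper lip at (328,186) and plunger at (328,209). I'll work out the exact lateral offsets.

```bash
python3 - <<'E'
from h import *
import cv2
a=cv2.imread('pics/w4.png')[130:310,250:410]
cv2.imwrite('pics/c4.png',cv2.resize(a,None,fx=3.3,fy=3.3,interpolation=cv2.INTER_CUBIC))
p=snap('wrist'); s=st(); Q=R.from_quat(s['tcp_rot']).as_matrix()
T=lambda X:(Q.T@(X-s['position'])).round(4)
for n,uv,z in [('hole',(323.5,267),.1965),('TL',(280,143),.036),('TR',(374,143),.036),('BL',(280,235),.036),('BR',(372.5,234),.036),('bTL',(287,151),.036),('bTR',(367,151),.036),('lip',(328,186),.114),('plunger',(328,209),.1)]:
    X=ray(p,uv,z); print(n,X.round(4),T(X))
im=p['pixels'].astype(int); m=(im[...,0]>140)&(im[...,1]>90)&(im[...,2]<60)
m[:,:250]=0;m[:,410:]=0;m[:150]=0;m[240:]=0
v,u=np.where(m); print(u.mean(),v.mean(),u.min(),u.max(),v.min(),v.max())
o=(im[...,0]>140)&(im[...,1]<90)&(im[...,2]<60);o[:,:250]=0;o[:,410:]=0
v,u=np.where(o); print(u.mean(),v.mean(),u.min(),u.max(),v.min(),v.max())
E
```

```text
hole [ 0.5731 -0.1742  0.1965] [ 0.0011 -0.0001 -0.0187]
TL [ 0.5102 -0.1875  0.036 ] [ 0.0489 -0.0432  0.1417]
TR [ 0.5572 -0.1064  0.036 ] [0.0489 0.0506 0.1418]
BL [ 0.5938 -0.2407  0.036 ] [-0.0501 -0.0474  0.1418]
BR [ 0.6435 -0.1526  0.036 ] [-0.049   0.0538  0.1418]
bTL [ 0.5204 -0.1857  0.036 ] [ 0.041  -0.0365  0.1418]
bTR [ 0.5607 -0.1161  0.036 ] [0.041  0.0439 0.1418]
lip [ 0.556  -0.1601  0.114 ] [0.023  0.0034 0.0638]
plunger [ 0.5758 -0.1712  0.1   ] [0.0003 0.0038 0.0778]
330.02016129032256 184.09677419354838 313 343 178 195
334.64285714285717 207.89285714285714 331 337 203 215
```

View pics/c4.png

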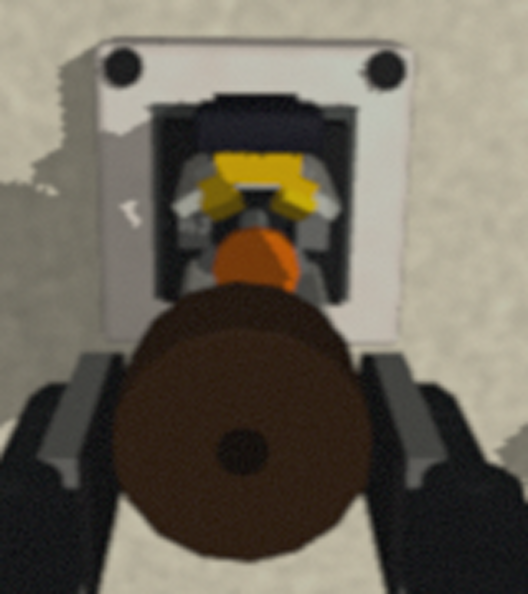

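```bash
python3 -m creep '[[[-0.001,0.003,0],0,0.5],[[-0.001,0.003,0.02],0,0.5],[[-0.001,0.003,0.034],0,0.5],[[-0.001,0.003,0.034],0,0.5],[[-0.001,0.003,0.034],0,0.5]]'
python3 - <<'E'
from h import *
p=snap('wrist','w5.png'); q=snap('scene','s5.png'); t=snap('top','t5.png'); s=st()
print(s['position'])
x=np.array(s['position'])
def crop(fn,c,h,w,H,W):
    u,v=c.astype(int); a=cv2.imread('pics/'+fn)[max(v-h,0):v+h,max(u-w,0):u+w]; print(fn,u-w,v-h); return cv2.resize(a,(W,H),interpolation=cv2.INTER_CUBIC)
o=np.zeros((600,800,3),np.uint8)
o[:,:500]=crop('w5.png',np.array([325,230]),90,75,600,500)
c=x-[0,0,.05]
o[:300,500:]=crop('s5.png',proj(q,c)[0],30,30,300,300); o[300:,500:]=crop('t5.png',proj(t,c)[0],30,30,300,300)
cv2.imwrite('pics/c5.png',o)
E
```

```text
time_s: 7.12
position: [0.5763, -0.1732, 0.1429]
tcp_rot: [0.26, 0.966, -0.0, -0.001]
ft_force: [-0.2, -0.2, -0.1]
gripper_width: 0.455
grasp_force: 40.4
[ 0.57735668 -0.17364614  0.14455742]
w5.png 250 140
s5.png 223 178
t5.png 345 166
```

View pics/c5.png

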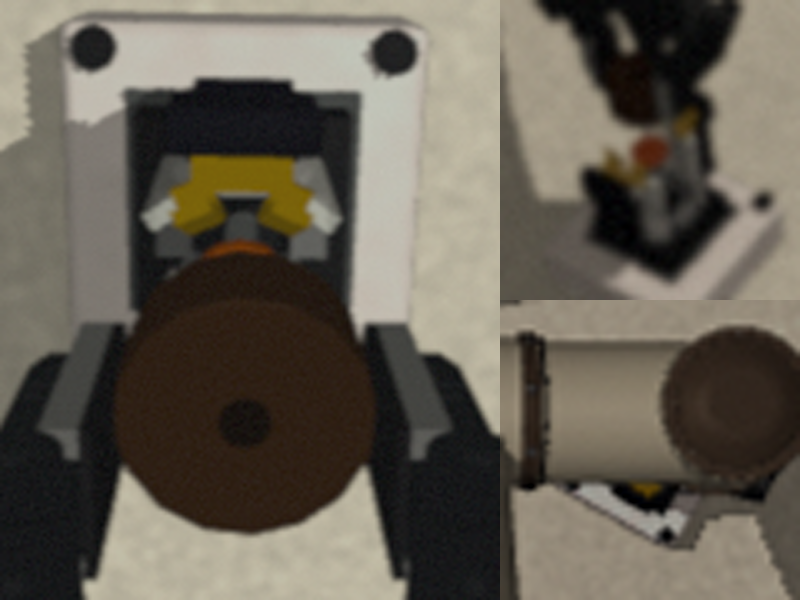

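In the wrist crop, the tablet hole (245,423), the lip centre (243) and the screw midpoint (243.5) line up along the closing axis. I'll lower it now, feeling for contact.

```bash
python3 -m creep '[[[0,0,0.006],0,0.5],[[0,0,0.012],0,0.5],[[0,0,0.015],0,0.5],[[0,0,0.016],0,0.5],[[0,0,0.017],0,0.5],[[0,0,0.018],0,0.5],[[0,0,0.019],0,0.5],[[0,0,0.02],0,0.5]]'
```

```text
time_s: 7.93
position: [0.5766, -0.1737, 0.1234]
tcp_rot: [0.26, 0.966, 0.0, 0.0]
ft_force: [1.0, 0.0, -1.0]
gripper_width: 0.448
grasp_force: 40.4
```

```bash
python3 -m creep '[[[0,0,0.001],0,0.5],[[0,0,0.002],0,0.5],[[0,0,0.003],0,0.5],[[0,0,0.004],0,0.5],[[0,0,0.005],0,0.5],[[0,0,0.006],0,0.5],[[0,0,0.006],0,0.5]]'
```

```text
time_s: 8.52
position: [0.5768, -0.1738, 0.1174]
tcp_rot: [0.26, 0.966, -0.0, 0.0]
ft_force: [0.3, -0.4, 0.2]
gripper_width: 0.451
grasp_force: 40.4
```

```bash
python3 -m creep '[[[0,0,0.001],0,0.5],[[0,0,0.002],0,0.5],[[0,0,0.003],0,0.5],[[0,0,0.004],0,0.5],[[0,0,0.005],0,0.5],[[0,0,0.006],0,0.5],[[0,0,0.006],0,0.5]]'
```

```text
time_s: 9.1
position: [0.5766, -0.1738, 0.1113]
tcp_rot: [0.26, 0.966, -0.0, 0.0]
ft_force: [1.3, -1.3, 1.6]
gripper_width: 0.449
grasp_force: 40.5
```

```bash
python3 -m creep '[[[0,0,0.001],0,0.5],[[0,0,0.002],0,0.5],[[0,0,0.003],0,0.5],[[0,0,0.003],0,0.5]]'
```

```text
time_s: 9.43
position: [0.5765, -0.1738, 0.1084]
tcp_rot: [0.26, 0.966, -0.0, 0.0]
ft_force: [0.8, -1.4, 3.5]
gripper_width: 0.45
grasp_force: 40.7
```

```bash
python3 -m creep '[[[-0.0007,0,0],0,0.5],[[-0.0007,0,0.001],0,0.5],[[-0.0007,0,0.002],0,0.5],[[-0.0007,0,0.003],0,0.5],[[-0.0007,0,0.003],0,0.5]]'
```

```text
time_s: 9.85
position: [0.5768, -0.1741, 0.1052]
tcp_rot: [0.26, 0.966, -0.0, -0.0]
ft_force: [-0.4, -2.0, 3.2]
gripper_width: 0.451
grasp_force: 40.8
```

```bash
python3 -m creep '[[[0,-0.0007,0],0,0.5],[[0,-0.0007,0.001],0,0.5],[[0,-0.0007,0.002],0,0.5],[[0,-0.0007,0.003],0,0.5],[[0,-0.0007,0.004],0,0.5],[[0,-0.0007,0.004],0,0.5]]'
```

```text
time_s: 10.35
position: [0.5772, -0.1747, 0.1013]
tcp_rot: [0.26, 0.966, 0.0, 0.0]
ft_force: [1.6, -0.9, 2.8]
gripper_width: 0.454
grasp_force: 40.8
```

```bash
python3 -m creep '[[[-0.0005,0,0.001],0,0.5],[[-0.0005,0,0.002],0,0.5],[[-0.0005,0,0.003],0,0.5],[[-0.0005,0,0.004],0,0.5],[[-0.0005,0,0.005],0,0.5],[[-0.0005,0,0.006],0,0.5],[[-0.0005,0,0.006],0,0.5]]'
```

```text
time_s: 10.93
position: [0.5772, -0.1748, 0.095]
tcp_rot: [0.26, 0.966, 0.0, -0.0]
ft_force: [0.6, 0.7, 1.9]
gripper_width: 0.449
grasp_force: 40.8
```

```bash
python3 -m creep '[[[0,0,0.001],0,0.5],[[0,0,0.002],0,0.5],[[0,0,0.003],0,0.5],[[0,0,0.004],0,0.5],[[0,0,0.005],0,0.5],[[0,0,0.006],0,0.5],[[0,0,0.006],0,0.5]]'
python3 - <<'E'
from h import *
q=snap('scene','s6.png'); snap('wrist','w6.png')
x=np.array(st()['position']); u,v=proj(q,x)[0].astype(int)
a=cv2.imread('pics/s6.png')[v-40:v+40,u-40:u+40]; b=cv2.imread('pics/w6.png')[130:310,250:400]
cv2.imwrite('pics/c6.png',np.hstack([cv2.resize(a,(400,400)),cv2.resize(b,(333,400))]))
E
```

```text
time_s: 11.52
position: [0.5772, -0.1748, 0.089]
tcp_rot: [0.26, 0.966, 0.0, -0.0]
ft_force: [1.5, 0.4, 3.0]
gripper_width: 0.451
grasp_force: 40.8
```

View pics/c6.png

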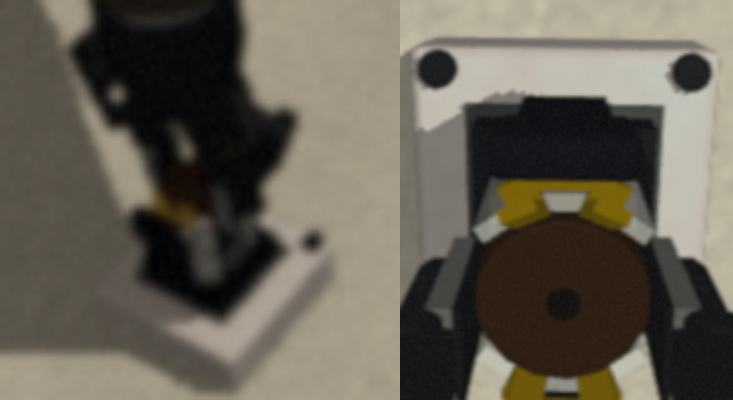

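Tablet sits centred between both yellow lips (at (563,297) in the crop, lips above and below it). I'll keep pushing.

```bash
python3 -m creep '[[[0,0,0.001],0,0.5],[[0,0,0.002],0,0.5],[[0,0,0.003],0,0.5],[[0,0,0.004],0,0.5],[[0,0,0.004],0,0.5]]'
```

```text
time_s: 12.03
position: [0.5772, -0.1749, 0.0851]
tcp_rot: [0.26, 0.966, 0.0, 0.0]
ft_force: [0.7, 0.6, 3.4]
gripper_width: 0.458
grasp_force: 40.8
```

```bash
python3 -m creep '[[[0,0,0.001],0,0.5],[[0,0,0.002],0,0.5],[[0,0,0.003],0,0.5],[[0,0,0.003],0,0.5]]'
```

```text
time_s: 12.37
position: [0.5771, -0.1749, 0.0818]
tcp_rot: [0.26, 0.966, 0.0, -0.0]
ft_force: [0.7, 0.8, 1.6]
gripper_width: 0.454
grasp_force: 40.7
```

```bash
python3 -m creep '[[[0,0,0.001],0,0.5],[[0,0,0.002],0,0.5],[[0,0,0.003],0,0.5],[[0,0,0.003],0,0.5]]'
python3 - <<'E'
from h import *
snap('wrist','w7.png')
b=cv2.imread('pics/w7.png')[130:310,250:400]
cv2.imwrite('pics/c7.png',cv2.resize(b,(500,600)))
E
```

```text
time_s: 12.7
position: [0.5771, -0.1749, 0.079]
tcp_rot: [0.26, 0.966, -0.0, -0.0]
ft_force: [1.0, 0.4, 2.5]
gripper_width: 0.453
grasp_force: 40.7
```

View pics/c7.png

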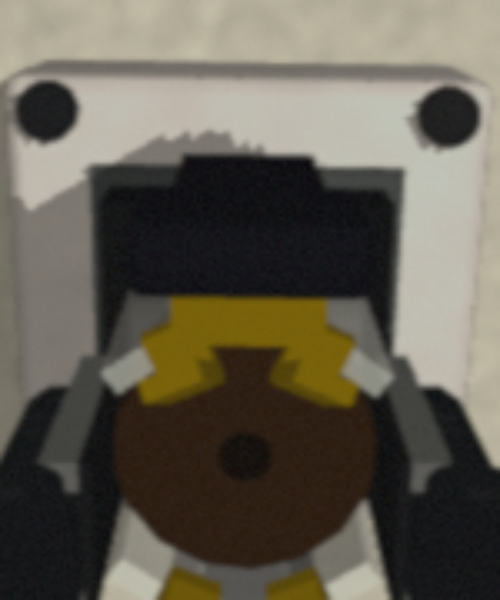

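Both lips now overlap the tablet's top (hole at (245,457) in the crop), so it has snapped in. I'll release it and retreat.

```bash
python3 -m creep '[[[0,0,0],0,0.2],[[0,0,0],0,0],[[0,0,0],0,-0.4],[[0,0,0],0,-0.4],[[0,0,0],0,-0.4],[[0,0,-0.02],0,-0.4],[[0,0,-0.05],0,-0.4],[[0,0,-0.085],0,-0.4],[[0,0,-0.12],0,-0.7],[[0,0,-0.12],0,-1],[[0,0,-0.12],0,-1]]'
python3 - <<'E'
from h import *
p=snap('wrist','w8.png'); s=st(); print(s['position'],s['gripper_width'],s['ft_force'])
for d in robot.landmark_of(p,'tablet_a'): print(d['p'],np.round(d['position'],4),proj(p,d['position']).round())
b=cv2.imread('pics/w8.png')[120:330,220:430]
cv2.imwrite('pics/c8.png',cv2.resize(b,(500,500),interpolation=cv2.INTER_CUBIC))
E
```

```text
time_s: 13.67
position: [0.5781, -0.175, 0.2019]
tcp_rot: [0.26, 0.966, 0.001, 0.003]
ft_force: [0.5, 0.3, -2.1]
gripper_width: 0.994
grasp_force: 0.0
[ 0.57691454 -0.17475508  0.19967544] 0.9966608007119401 [-0.32907695  0.41726964 -0.03615493]
0.63 [0.642  0.1335 0.0007] [[583.  93.]]
0.59 [ 0.5783 -0.1745  0.08  ] [[324. 195.]]
```

View pics/c8.png

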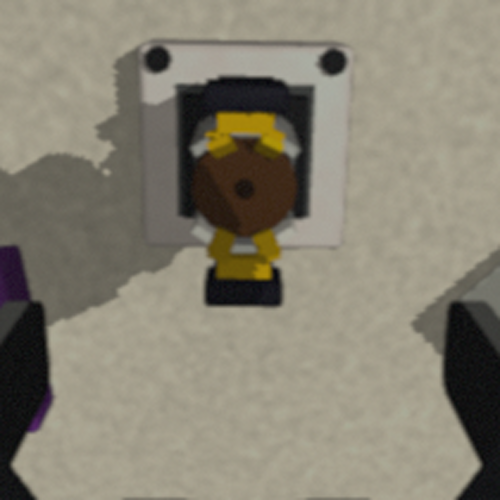

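The crop shows the tablet flat at (244,187) with both yellow lips shut over it. Now the second tablet.

```bash
python3 -m creep '[[[0.269,0.309,0],0,-1],[[0.269,0.309,0],0,-1],[[0.269,0.309,0],0,-1],[[0.269,0.309,0],0,-1],[[0.269,0.309,0],0,-1],[[0.269,0.309,0],0,-1],[[0.269,0.309,0],0,-1],[[0.269,0.309,0],0,-1],[[0.269,0.309,0],0,-1],[[0.269,0.309,0],0,-1],[[0.269,0.309,0.03],0,-1],[[0.269,0.309,0.07],0,-1],[[0.269,0.309,0.1],0,-1],[[0.269,0.309,0.13],0,-1],[[0.269,0.309,0.13],0,-1],[[0.269,0.309,0.13],0,-1]]'; python3 tab.py w9.png
```

```text
time_s: 15.1
position: [0.4984, 0.2261, 0.0671]
tcp_rot: [0.26, 0.966, -0.003, -0.002]
ft_force: [0.5, 0.3, 1.0]
gripper_width: 1.002
grasp_force: 0.0
net 0.8 [0.4952 0.2266 0.0043] [322. 212.]
net 0.56 [ 0.3476  0.2155 -0.0036] [199.  37.]
blob [195.  45.] 1261 fit [0.3468 0.2143] cost 1343.0 tool shift [ 0.1259 -0.0879  0.0413]
blob [326. 221.] 2152 fit [0.4999 0.2275] cost 489.0 tool shift [0.0001 0.0003 0.0411]
[0.4999 0.2272 0.0691] 59.88096794719735 [0.59729569 0.3853242  0.57213272]
```

```bash
python3 -m creep '[[[0,0,0.03],0,-1],[[0,0,0.052],0,-1],[[0,0,0.06],0,-1],[[0,0,0.06],0,-0.3],[[0,0,0.06],0,0],[[0,0,0.06],0,0.3],[[0,0,0.06],0,0.5],[[0,0,0.06],0,0.5],[[0,0,0.06],0,0.5],[[0,0,0.06],0,0.5]]' 40
```

```text
time_s: 16.03
position: [0.501, 0.2283, 0.0114]
tcp_rot: [0.26, 0.966, 0.001, 0.001]
ft_force: [-0.7, -0.4, 6.6]
gripper_width: 0.45
grasp_force: 40.2
```

```bash
python3 -m creep '[[[0,0,-0.03],0,0.5],[[0,0,-0.07],0,0.5],[[0,0,-0.11],0,0.5],[[0,0,-0.15],0,0.5],[[-0.268,-0.31,-0.17],0,0.5],[[-0.268,-0.31,-0.17],0,0.5],[[-0.268,-0.31,-0.17],0,0.5],[[-0.268,-0.31,-0.17],0,0.5],[[-0.268,-0.31,-0.17],0,0.5],[[-0.268,-0.31,-0.17],0,0.5],[[-0.268,-0.31,-0.17],0,0.5],[[-0.268,-0.31,-0.17],0,0.5],[[-0.268,-0.31,-0.17],0,0.5],[[-0.268,-0.31,-0.17],0,0.5],[[-0.268,-0.31,-0.17],0,0.5],[[-0.268,-0.31,-0.17],0,0.5],[[-0.268,-0.31,-0.17],0,0.5]]'
python3 - <<'E'
from h import *
p=snap('wrist','w10.png'); s=st(); Q=R.from_quat(s['tcp_rot']).as_matrix()
d=np.array([.5771,-.1749,.135])-s['position']; print('shift',(Q.T@d).round(4),s['position'],s['ft_force'],s['gripper_width'],np.degrees(np.arctan2(Q[1,1],Q[0,1])))
g=cv2.cvtColor(p['pixels'],cv2.COLOR_RGB2GRAY); a=g[255:280,308:340].astype(float)
w=np.clip(np.percentile(a,12)-a,0,None); v,u=np.mgrid[255:280,308:340]; print('hole',(u*w).sum()/w.sum(),(v*w).sum()/w.sum())
E
```

```text
time_s: 17.45
position: [0.5754, -0.1753, 0.1794]
tcp_rot: [0.26, 0.965, 0.0, -0.0]
ft_force: [-0.2, 0.5, -0.7]
gripper_width: 0.449
grasp_force: 40.4
shift [-0.0016  0.0005  0.0445] [ 0.57548056 -0.17457442  0.17947821] [ 0.17006657 -0.10694894 -1.08979851] 0.44723068263322563 59.88297772755979
hole 322.73251028806584 263.17283950617286
```

```bash
python3 -m creep '[[[-0.0025,0.0005,0.01],0,0.5],[[-0.0025,0.0005,0.03],0,0.5],[[-0.0025,0.0005,0.045],0,0.5],[[-0.0025,0.0005,0.055],0,0.5],[[-0.0025,0.0005,0.059],0,0.5],[[-0.0025,0.0005,0.06],0,0.5],[[-0.0025,0.0005,0.06],0,0.5]]'
```

```text
time_s: 18.08
position: [0.5784, -0.1756, 0.1194]
tcp_rot: [0.26, 0.966, -0.0, 0.0]
ft_force: [0.9, 0.3, -0.1]
gripper_width: 0.451
grasp_force: 40.4
```

```bash
python3 -m creep '[[[0,0,0.001],0,0.5],[[0,0,0.002],0,0.5],[[0,0,0.003],0,0.5],[[0,0,0.004],0,0.5],[[0,0,0.005],0,0.5],[[0,0,0.006],0,0.5],[[0,0,0.006],0,0.5]]'
```

```text
time_s: 18.67
position: [0.5792, -0.1762, 0.1143]
tcp_rot: [0.26, 0.966, 0.0, 0.001]
ft_force: [0.7, 0.5, 4.1]
gripper_width: 0.446
grasp_force: 40.6
```

```bash
python3 -m creep '[[[0,0,0.001],0,0.5],[[0,0,0.002],0,0.5],[[0,0,0.003],0,0.5],[[0,0,0.004],0,0.5],[[0,0,0.004],0,0.5]]'
```

```text
time_s: 19.08
position: [0.5796, -0.1764, 0.1106]
tcp_rot: [0.26, 0.966, 0.0, 0.002]
ft_force: [0.5, 0.1, 5.4]
gripper_width: 0.451
grasp_force: 40.8
```

```bash
python3 - <<'E'
from h import *
p=snap('wrist','w11.png'); s=st(); print(s['position'],s['ft_force'],s['ft_torque'],s['tcp_rot'])
b=cv2.imread('pics/w11.png')[130:310,250:400]; a=cv2.imread('pics/w6.png')[130:310,250:400]
cv2.imwrite('pics/c11.png',np.hstack([cv2.resize(b,(400,480),interpolation=cv2.INTER_CUBIC),cv2.resize(a,(400,480),interpolation=cv2.INTER_CUBIC)]))
E
```

```text
[ 0.5795868  -0.17635487  0.11062509] [ 1.03415379 -0.30868821  5.04900346] [ 0.06349952 -0.27091228  0.02018603] [2.59828771e-01 9.65652977e-01 7.72030271e-05 1.82552782e-03]
```

View pics/c11.png

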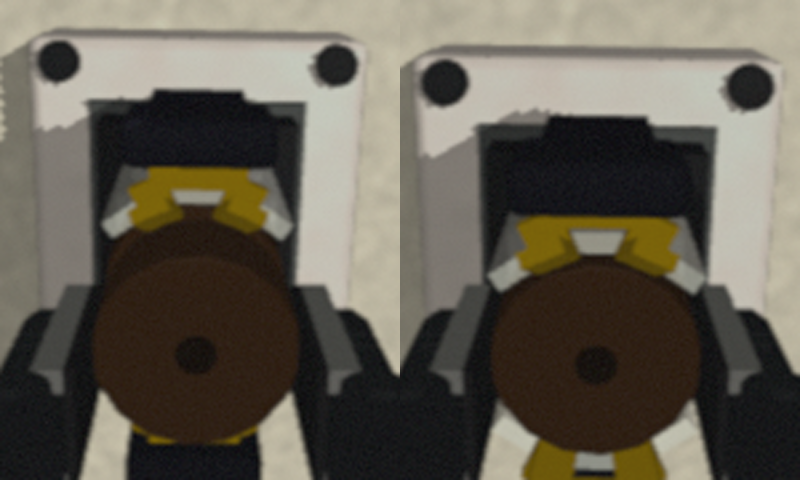

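Left is now, right is the first tablet in its fit. The upper lip at (197,190) is already giving. I'll compare tablet-to-feeder offsets between these pictures numerically.

```bash
python3 - <<'E'
from h import *
p=snap('wrist')
# camera fixed in tool frame -> compute ray in tool frame with current pose
s=st(); Q=R.from_quat(s['tcp_rot']).as_matrix(); t0=np.array(s['position'])
def tool(uv,z,tcpz):  # point at world z when tcp at tcpz
    X=ray(p,uv,z-tcpz+t0[2]); return Q.T@(X-t0)
def c(fn,scr,hole,nub,k,off,tz,top):
    f=lambda q:(off[0]+q[0]/k,off[1]+q[1]/k)
    H=tool(f(hole),tz+top,tz); S=np.mean([tool(f(q),.036,tz) for q in scr],0)
    print(fn,'hole',H[:2].round(4),'screwmid',S[:2].round(4),'diff',(S-H)[:2].round(4))
c('w6',[(44,82),(349,87)],(196,365),None,2.667,(250,130),.089,.0185)
c('w7',[(47,112),(449,117)],(245,457),None,3.333,(250,130),.079,.0185)
c('w11',[(58,62),(336,65)],(195,355),None,2.667,(250,130),.1106,.0166)
c('w5',[(93,47),(394,52)],(245,423),None,3.333,(250,140),.1436,.0185)
print(s['position'],s['ft_force'],np.degrees(np.arctan2(Q[1,1],Q[0,1])))
E
```

```text
w6 hole [ 0.001  -0.0001] screwmid [0.0428 0.0002] diff [0.0419 0.0003]
w7 hole [ 0.0008 -0.0001] screwmid [0.0425 0.0006] diff [0.0417 0.0007]
w11 hole [ 0.002  -0.0003] screwmid [0.0458 0.0004] diff [0.0438 0.0007]
w5 hole [ 0.0009 -0.0001] screwmid [ 0.0411 -0.0002] diff [ 0.0402 -0.0001]
[ 0.57959663 -0.176329    0.11062455] [1.65720217 0.75216904 5.46584665] 59.88516504189299
```

```bash
python3 -m creep '[[[0,0,-0.003],0,0.5],[[0,0,-0.006],0,0.5],[[0.001,0,-0.008],0,0.5],[[0.001,0,-0.008],0,0.5],[[0.001,0,-0.008],0,0.5]]'; python3 - <<'E'
from h import *
for i in range(3):
    p=snap('wrist'); s=st(); print(s['position'],s['ft_force'])
E
```

```text
time_s: 19.6
position: [0.5771, -0.1756, 0.1172]
tcp_rot: [0.26, 0.966, -0.0, -0.0]
ft_force: [-0.0, -0.0, -0.3]
gripper_width: 0.449
grasp_force: 40.5
[ 0.57709705 -0.17559672  0.11719742] [0.73999705 0.31521145 1.21349561]
[ 0.57711589 -0.17560978  0.11714274] [ 0.54359243 -0.18989693  0.2040464 ]
[ 0.57715574 -0.17559393  0.11712172] [ 0.41479148 -0.17816546  0.09127601]
```

```bash
python3 -m creep '[[[0,0.0006,0],0,0.5],[[0,0.0006,0.001],0,0.5],[[0,0.0006,0.002],0,0.5],[[0,0.0006,0.003],0,0.5],[[0,0.0006,0.004],0,0.5],[[0,0.0006,0.004],0,0.5]]' 20; python3 - <<'E'
from h import *
for i in range(3):
    p=snap('wrist'); s=st(); print(s['position'].__repr__(),s['ft_force'],s['ft_torque'])
E
```

```text
time_s: 20.25
position: [0.5782, -0.1753, 0.1139]
tcp_rot: [0.26, 0.966, -0.0, 0.001]
ft_force: [0.4, -1.6, 3.8]
gripper_width: 0.447
grasp_force: 40.8
array([ 0.57816917, -0.17523977,  0.11389861]) [ 2.1021649  -1.1621895   3.95618307] [-0.26702028 -0.25732805 -0.00194226]
array([ 0.57817179, -0.17522856,  0.1138494 ]) [ 1.54809832 -0.88720636  4.35151491] [-0.30936813 -0.32957268 -0.03660851]
array([ 0.57814301, -0.17520562,  0.11385054]) [ 0.92016133 -1.61683002  4.26211533] [-0.24202306 -0.29475018  0.01407462]
```

```bash
python3 -m creep '[[[0,0,-0.001],0,0.5],[[0,0,-0.002],0,0.5],[[0,0,-0.002],0,0.2],[[0,0,-0.002],0,0.0],[[0,0,-0.002],0,-0.15],[[0,0,-0.002],0,-0.15],[[0,0,-0.002],0,-0.15],[[0,0,-0.002],0,-0.15]]' 20; python3 - <<'E'
from h import *
p=snap('wrist','w12.png'); s=st(); print(s['position'],s['ft_force'],s['gripper_width'])
q=snap('scene','s12.png')
b=cv2.imread('pics/w12.png')[130:310,250:400]
u,v=proj(q,np.array(s['position']))[0].astype(int)
a=cv2.imread('pics/s12.png')[v-30:v+30,u-25:u+25]
cv2.imwrite('pics/c12.png',np.hstack([cv2.resize(b,(400,480),interpolation=cv2.INTER_CUBIC),cv2.resize(a,(400,480),interpolation=cv2.INTER_CUBIC)]))
E
```

```text
time_s: 21.07
position: [0.5773, -0.175, 0.115]
tcp_rot: [0.26, 0.966, -0.0, -0.0]
ft_force: [0.4, 0.2, 0.2]
gripper_width: 0.576
grasp_force: 0.0
[ 0.57741585 -0.17498369  0.11514743] [-0.12715609 -0.34963679  0.89954374] 0.5799510062864438
```

View pics/c12.png

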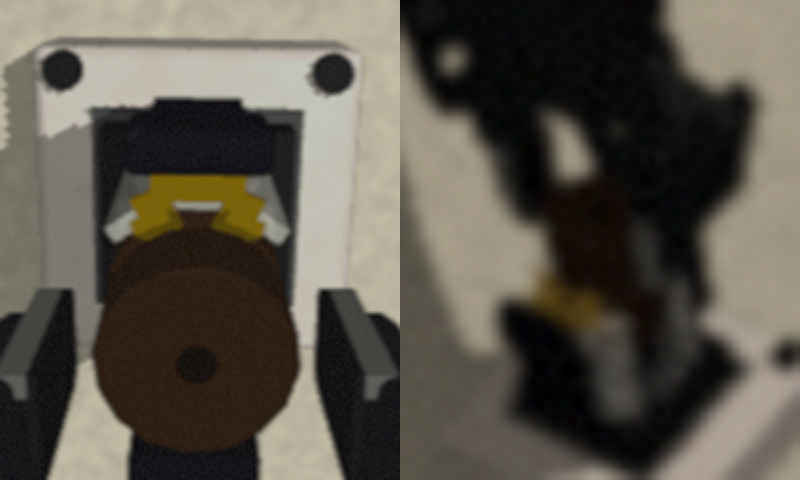

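The released tablet rests on the lips, hole at (197,365), screws at (61,70) and (333,74). I've now viewed 12 pictures, over the limit of 10, so I'll view no more and go by numbers and force from here.

```bash
python3 - <<'E'
from h import *
p=snap('wrist'); s=st(); Q=R.from_quat(s['tcp_rot']).as_matrix(); t0=np.array(s['position'])
f=lambda q:(250+q[0]/2.667,130+q[1]/2.667)
T=lambda uv,z: Q.T@(ray(p,uv,z)-t0)
S=np.mean([T(f(q),.036) for q in[(61,70),(333,74)]],0)
for z in (.1295,.1325):
    H=T(f((197,365)),z); print(z,H[:2].round(4),(S-H)[:2].round(4))
# silhouette of tablet: measure top ellipse via dark brown mask
im=p['pixels'].astype(int); r,g,b=im[...,0],im[...,1],im[...,2]
m=((r>g*1.3)&(r<110)&(r>25)&(b<g)&(b>.4*g)).astype(np.uint8); m[:190]=0
n,l,stt,c=cv2.connectedComponentsWithStats(m); i=1+np.argmax(stt[1:,4]); print(stt[i],c[i])
print(s['ft_force'])
E
```

```text
0.1295 [-0.0013  0.0001] [0.0442 0.0003]
0.1325 [0.0004 0.0001] [0.0425 0.0003]
[ 286  209   75   90 4961] [322.96674058 255.69905261]
[-0.20572332 -0.72936284 -0.46143812]
```

```bash
python3 -m creep '[[[0,0,0],0,0.1],[[0,0,0],0,0.4],[[0,0,0],0,0.5],[[0,0,0],0,0.5],[[0,0,0],0,0.5]]' 22; python3 - <<'E'
from h import *
for i in range(3):
    p=snap('wrist'); s=st(); print(s['position'].__repr__(),s['ft_force'],s['gripper_width'],s['grasp_force'])
E
```

```text
time_s: 21.63
position: [0.5776, -0.1751, 0.1153]
tcp_rot: [0.26, 0.966, 0.0, -0.0]
ft_force: [0.2, -0.9, 0.8]
gripper_width: 0.454
grasp_force: 23.0
array([ 0.57763095, -0.1750567 ,  0.11532927]) [-0.10665404 -0.34958325 -0.41953975] 0.45927076156689 23.002052307128906
array([ 0.57760409, -0.17506135,  0.11530492]) [-0.38669977  0.25994461  0.39601844] 0.4561085176868503 23.002144396305084
array([ 0.57760802, -0.17505928,  0.11531558]) [-0.32672252 -0.30638552 -0.04728298] 0.45453871725201983 23.00309121608734
```

```bash
python3 -m creep '[[[0,0,0.001],0,0.5],[[0,0,0.002],0,0.5],[[0,0,0.003],0,0.5],[[0,0,0.004],0,0.5],[[0,0,0.005],0,0.5],[[0,0,0.005],0,0.5]]'; python3 - <<'E'
from h import *
for i in range(3):
    p=snap('wrist'); s=st(); print(s['position'].__repr__(),s['ft_force'],s['gripper_width'],s['grasp_force'])
E
```

```text
time_s: 22.28
position: [0.579, -0.1756, 0.1116]
tcp_rot: [0.26, 0.966, -0.0, 0.002]
ft_force: [-0.5, -1.4, 5.3]
gripper_width: 0.461
grasp_force: 23.5
array([ 0.5789794 , -0.17559562,  0.11158677]) [ 0.17956622 -1.19042384  5.10087791] 0.4576100605508914 23.54413390159607
array([ 0.57898801, -0.17559727,  0.11158171]) [ 0.90052199 -1.03200479  4.41122511] 0.45317891914139197 23.555428683757782
array([ 0.57897265, -0.17558641,  0.11157533]) [ 0.21311663 -0.62847194  5.02613611] 0.46043388243464634 23.556073307991028
```

```bash
python3 -m creep '[[[0.0013,-0.0003,0],0,0.5],[[0.0013,-0.0003,0.001],0,0.5],[[0.0013,-0.0003,0.002],0,0.5],[[0.0013,-0.0003,0.003],0,0.5],[[0.0013,-0.0003,0.003],0,0.5]]'; python3 - <<'E'
from h import *
for i in range(3):
    p=snap('wrist'); s=st(); print(s['position'].__repr__(),s['ft_force'],s['gripper_width'],s['grasp_force'])
E
```

```text
time_s: 22.85
position: [0.5775, -0.1749, 0.1079]
tcp_rot: [0.26, 0.966, 0.0, 0.001]
ft_force: [1.3, -0.3, 2.8]
gripper_width: 0.453
grasp_force: 23.4
array([ 0.57750605, -0.17485711,  0.10787272]) [ 1.77651064 -0.75152912  3.00069491] 0.45788461410170817 23.368278443813324
array([ 0.57742469, -0.17479013,  0.10783528]) [ 1.54892688 -0.15902725  3.42029356] 0.45764962984005647 23.38034212589264
array([ 0.57734885, -0.17477921,  0.10780882]) [ 1.79606055 -1.26991754  3.35898991] 0.4578812990992066 23.392270803451538
```

```bash
python3 -m creep '[[[0,0,0.001],0,0.5],[[0,0,0.002],0,0.5],[[0,0,0.003],0,0.5],[[0,0,0.004],0,0.5],[[0,0,0.004],0,0.5]]'; python3 - <<'E'
from h import *
for i in range(2):
    p=snap('wrist'); s=st(); print(s['position'].__repr__(),s['ft_force'],s['gripper_width'],s['grasp_force'])
E
```

```text
time_s: 23.42
position: [0.5769, -0.1746, 0.1033]
tcp_rot: [0.26, 0.966, 0.0, 0.001]
ft_force: [3.1, -1.0, 4.0]
gripper_width: 0.458
grasp_force: 23.4
array([ 0.57686687, -0.17461104,  0.10331366]) [ 3.05845782 -0.46227524  3.83039161] 0.4532656798029313 23.44510853290558
array([ 0.57684194, -0.17460906,  0.1033168 ]) [ 3.1777425  -0.43913897  4.11938926] 0.45755084973205407 23.441591262817383
```

```bash
python3 -m creep '[[[0,0,0.001],0,0.5],[[0,0,0.002],0,0.5],[[0,0,0.003],0,0.5],[[0,0,0.004],0,0.5],[[0,0,0.004],0,0.5]]'; python3 - <<'E'
from h import *
for i in range(2):
    p=snap('wrist'); s=st(); print(s['position'].__repr__(),s['ft_force'],s['gripper_width'],s['grasp_force'])
E
```

```text
time_s: 23.93
position: [0.5769, -0.1746, 0.0994]
tcp_rot: [0.26, 0.966, 0.0, 0.001]
ft_force: [3.6, -0.2, 4.7]
gripper_width: 0.455
grasp_force: 23.5
array([ 0.57682153, -0.17464958,  0.09940228]) [ 3.98673704 -0.07713912  3.73204936] 0.45432981631852626 23.46564084291458
array([ 0.57684637, -0.17463017,  0.09939782]) [ 3.21919471 -0.20415911  4.41042267] 0.4562904029611756 23.463700711727142
```

```bash
python3 -m creep '[[[-0.0007,0.0003,0.001],0,0.5],[[-0.0007,0.0003,0.002],0,0.5],[[-0.0007,0.0003,0.003],0,0.5],[[-0.0007,0.0003,0.004],0,0.5],[[-0.0007,0.0003,0.005],0,0.5],[[-0.0007,0.0003,0.005],0,0.5]]'; python3 - <<'E'
from h import *
for i in range(2):
    p=snap('wrist'); s=st(); print(s['position'].__repr__(),s['ft_force'],s['gripper_width'],s['grasp_force'])
E
```

```text
time_s: 24.53
position: [0.5769, -0.1747, 0.0941]
tcp_rot: [0.26, 0.966, -0.0, -0.0]
ft_force: [3.2, 0.0, 4.5]
gripper_width: 0.459
grasp_force: 23.5
array([ 0.57687828, -0.17468228,  0.09415555]) [ 2.53130674 -0.02157185  3.76634229] 0.45664192572316636 23.457106947898865
array([ 0.57687451, -0.17469289,  0.09412432]) [ 2.84401252 -0.56026911  3.35296554] 0.45710158305325055 23.451958894729614
```

```bash
python3 -m creep '[[[0,0,0.0005],0,0.5],[[0,0,0.001],0,0.5],[[0,0,0.0015],0,0.5],[[0,0,0.002],0,0.5],[[0,0,0.0025],0,0.5],[[0,0,0.003],0,0.5],[[0,0,0.0035],0,0.5],[[0,0,0.004],0,0.5],[[0,0,0.004],0,0.5]]'; python3 - <<'E'
from h import *
for i in range(2):
    p=snap('wrist'); s=st(); print(s['position'].__repr__(),s['ft_force'],s['gripper_width'],s['grasp_force'])
E
```

```text
time_s: 25.38
position: [0.5769, -0.1747, 0.0902]
tcp_rot: [0.26, 0.966, 0.0, -0.0]
ft_force: [2.2, -0.1, 4.9]
gripper_width: 0.457
grasp_force: 23.5
array([ 0.57690131, -0.1747116 ,  0.0902053 ]) [ 1.2161666  -0.07253985  4.48430276] 0.456563946432205 23.49448263645172
array([ 0.57692894, -0.17468512,  0.09023559]) [2.53434968 1.27678336 3.57530565] 0.457671911223356 23.492960929870605
```

Now slowly, about 4 mm/s.

```bash
python3 -m creep '[[[0,0,0.0003],0,0.5],[[0,0,0.0006],0,0.5],[[0,0,0.0009],0,0.5],[[0,0,0.0012],0,0.5],[[0,0,0.0015],0,0.5],[[0,0,0.0018],0,0.5],[[0,0,0.0021],0,0.5],[[0,0,0.0024],0,0.5],[[0,0,0.0027],0,0.5],[[0,0,0.003],0,0.5]]'
```

```text
time_s: 26.32
position: [0.577, -0.1747, 0.0873]
tcp_rot: [0.26, 0.966, -0.0, -0.0]
ft_force: [2.7, 0.6, 4.8]
gripper_width: 0.456
grasp_force: 23.5
```

```bash
python3 -m creep '[[[0,0,0.0003],0,0.5],[[0,0,0.0006],0,0.5],[[0,0,0.0009],0,0.5],[[0,0,0.0012],0,0.5],[[0,0,0.0015],0,0.5],[[0,0,0.0015],0,0.5]]'; cat > w.py <<'E'
from h import *
F=[]
for i in range(4):
    p=snap('wrist','lw.png'); s=st(); F.append(s['ft_force'])
print(s['position'],np.mean(F,0),s['gripper_width'])
E
python3 w.py
```

```text
time_s: 26.82
position: [0.5769, -0.1746, 0.0854]
tcp_rot: [0.26, 0.966, 0.0, -0.0]
ft_force: [2.3, 0.3, 3.3]
gripper_width: 0.458
grasp_force: 23.4
[ 0.57684538 -0.17467145  0.08550213] [2.23998208 0.30788477 3.00386852] 0.4536559937843869
```

```bash
python3 -m creep '[[[0,0,0.0003],0,0.5],[[0,0,0.0006],0,0.5],[[0,0,0.0009],0,0.5],[[0,0,0.001],0,0.5],[[0,0,0.001],0,0.5]]'; python3 w.py
```

```text
time_s: 27.43
position: [0.5769, -0.1747, 0.0847]
tcp_rot: [0.26, 0.966, -0.0, -0.0]
ft_force: [1.1, 0.4, 2.1]
gripper_width: 0.457
grasp_force: 23.3
[ 0.57693026 -0.17471167  0.0847301 ] [0.85967303 0.90325432 2.81131235] 0.45351957431569156
```

```bash
python3 -m creep '[[[0,0,0.0003],0,0.5],[[0,0,0.0006],0,0.5],[[0,0,0.0009],0,0.5],[[0,0,0.001],0,0.5],[[0,0,0.001],0,0.5]]'; python3 w.py
```

```text
time_s: 28.05
position: [0.5771, -0.1747, 0.0842]
tcp_rot: [0.26, 0.966, -0.0, 0.0]
ft_force: [-0.4, 0.6, 4.9]
gripper_width: 0.455
grasp_force: 23.6
[ 0.57705084 -0.17473994  0.08423642] [0.59169414 1.39463694 5.15199287] 0.45775233335793614
```

```bash
python3 - <<'E'
import cv2,numpy as np
for f in ('w6','w7','lw'):
    a=cv2.imread(f'pics/{f}.png').astype(int); b,g,r=a[...,0],a[...,1],a[...,2]
    m=(r>80)&(g>.65*r)&(b<.3*r); m[:,:260]=0;m[:,400:]=0;m[:190]=0;m[320:]=0
    br=(r>g*1.3)&(r<110)&(r>25)&(b<g)&(b>.4*g); br[:,:275]=0;br[:,375:]=0;br[:190]=0;br[330:]=0
    up=m.copy();up[265:]=0; v,u=np.where(up); v2,u2=np.where(br)
    t=m.copy();t[:265]=0; v3,u3=np.where(t)
    print(f,'uplip',len(v),v.min(),v.max(),u.min(),u.max(),'low',len(v3),v3.min() if len(v3) else 0,v3.max() if len(v3) else 0,'brown',len(v2),v2.min(),v2.max(),u2.min(),u2.max())
E
```

```text
w6 uplip 769 211 232 294 353 low 911 295 319 brown 4325 226 299 284 362
w7 uplip 1369 219 251 291 356 low 575 301 319 brown 3321 234 299 284 362
lw uplip 1280 215 246 293 354 low 902 294 319 brown 3496 230 297 284 362
```

The numbers match the first tablet's snapped state (lip area and extent), and the force dropped and then rose at the seat. I'll release.

```bash
python3 -m creep '[[[0,0,-0.0005],0,0.2],[[0,0,-0.0005],0,0],[[0,0,-0.0005],0,-0.4],[[0,0,-0.0005],0,-0.4],[[0,0,-0.0005],0,-0.4],[[0,0,-0.02],0,-0.4],[[0,0,-0.05],0,-0.4],[[0,0,-0.085],0,-0.4],[[0,0,-0.12],0,-0.7],[[0,0,-0.12],0,-1],[[0,0,-0.12],0,-1],[[0,0,-0.12],0,-1]]'
python3 - <<'E'
from h import *
p=snap('wrist','w13.png'); s=st(); print(s['position'],s['ft_force'])
for d in robot.landmark_of(p,'tablet_a'): print(d['p'],np.round(d['position'],4),proj(p,d['position']).round())
for f in ('w8','w13'):
    a=cv2.imread(f'pics/{f}.png').astype(int); b,g,r=a[...,0],a[...,1],a[...,2]
    m=(r>80)&(g>.65*r)&(b<.3*r); m[:,:280]=0;m[:,370:]=0;m[:150]=0;m[260:]=0
    br=(r>g*1.3)&(r<110)&(r>25)&(b<g)&(b>.4*g); br[:,:280]=0;br[:,370:]=0;br[:150]=0;br[260:]=0
    v,u=np.where(m); v2,u2=np.where(br); lo=v[v>200]; up=v[v<=200]
    print(f,len(up),up.min(),up.max(),len(lo),lo.min(),lo.max(),'brown',len(v2),v2.min(),v2.max(),u2.min(),u2.max())
    print([tuple(a[q]) for q in ((198,323),(195,318))])
a,b=[cv2.imread(f'pics/{f}.png')[150:260,280:370].astype(int) for f in('w8','w13')]
print('diff',np.abs(a-b).mean(), (np.abs(a-b).max(2)>40).sum())
E
```

```text
time_s: 29.25
position: [0.5763, -0.1746, 0.203]
tcp_rot: [0.26, 0.966, 0.0, -0.001]
ft_force: [-0.1, 0.5, -0.9]
gripper_width: 0.999
grasp_force: 0.0
[ 0.57603345 -0.17458649  0.20225961] [-0.33555632  0.0834149  -0.71515709]
0.76 [ 0.5767 -0.1786  0.0809] [[320. 198.]]
0.75 [ 0.4244 -0.4802 -0.0036] [[ 59. 196.]]
0.7 [0.6456 0.134  0.0011] [[584.  98.]]
w8 366 167 185 390 216 237 brown 1240 178 218 300 344
[(np.int64(17), np.int64(19), np.int64(26)), (np.int64(22), np.int64(39), np.int64(59))]
w13 365 169 188 385 218 239 brown 1232 181 239 301 345
[(np.int64(17), np.int64(23), np.int64(31)), (np.int64(22), np.int64(39), np.int64(62))]
diff 11.480404040404041 1006
```

```bash
python3 -c "
from workcell import robot
print(robot.finish_job())"
```

```text
the job is handed in; nothing more can be done
None
```

I loaded both brown tablets into the feeder and handed the job in at about 29 s. No verdict came back. In the last wrist picture the lips looked the same as when they were shut over the first tablet, and measured forces stayed low, with vertical readings of about 7 N at most. I viewed 12 pictures, over the limit of 10.

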